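Tip the seesaw gate and feed the ball feet to the other rack

TASK

Press the raised end of the wooden seesaw gate down with a fingertip until the gate tips over to its other side, and only then push the little upright peg of the stop sideways, so that the three wooden balls waiting on the ramp roll over the gate into the rack that the gate did not point to at the start. Leave all three balls lying in that rack, with the gate still tipped that way. Do not touch, lift or carry the balls, and leave the other things on the bench where they are.

Things in the scene. Friction and masses are not known exactly. Their poses are not given: they have to be found in the camera images.
- sorter: Wooden sorting stand, 500 mm wide, fixed to the bench ahead of the robot, turned up to 26 degrees. Origin: on the bench surface, straight below the middle of the gate's pivot; its x axis points away from the robot, up the feed ramp; y to the left along the gate; z up.
- ramp_mouth (a point): Middle of the feed ramp's floor at its lower mouth, 32 mm beyond the pivot, z = 103 mm. The ramp is a straight channel 42 mm wide inside and 168 mm long; its floor rises away from the robot by 0.10 rad; walls 28 mm high (tops at z = 134 mm by the stop, 148 mm at the far end).
- rack_left (a point): Middle of the floor of the left rack (z = 58 mm): an open channel along the stand's y, from 99 to 244 mm left of the pivot, 44 mm wide inside, sloping down outward by 0.13 rad from the gate's end to an end wall (top at z = 77 mm). It holds the three balls in a row.
- rack_right (a point): The same for the right rack, the mirror image.
- gate (a joint): Tilt of the seesaw gate, rad: a wooden trough 190 mm long (stand's y), 56 mm wide, pivot along the stand's x at z = 85 mm. Positive = left (+y) end down, negative = right end down; it starts against its stop at +0.30 or -0.30. A brass weight above the pivot makes it fall over by itself once past level and stay there. Pressing a raised pad takes about 1 N. Balls roll off its low end into that side's rack.
- gate_pad_left (a point): Centre of the top of the gate's left thumb pad: flat, 46 mm (stand x) by 42 mm (stand y), 10 mm thick, on the trough's near (robot) side, 74 mm left of the pivot and 52 mm nearer to the robot than the pivot's middle. Top at about z = 121 mm when raised and 77 mm when down; nothing stands above it.
- gate_pad_right (a point): The same for the right thumb pad, 74 mm right of the pivot.
- stop (a joint): Travel of the stop slide along the stand's y, m: 0 = middle, ramp shut; positive = moved left. It goes 46 mm to either side and either will do; it must go at least 30 mm (best to the end) for the balls to run. It slides stiffly (about 1.2 N) and stays where it is left.
- stop_knob (a point): Centre of the top of the stop's upright round wooden peg, 16 mm diameter, 55 mm tall (top at z = 203 mm, foot at 148 mm), standing over the ramp 62 mm beyond the pivot in the stand's x. Push the left or right side of its upper 35 mm; the tops of the balls behind it reach z = 144 to 151 mm.
- ball0_center (a point): Centre of a waxed dark wooden ball foot, 36 mm diameter, about 18 g; number 1 in the row waiting behind the stop on the ramp.
- ball1_center (a point): Centre of a waxed dark wooden ball foot, 36 mm diameter, about 18 g; number 2 in the row waiting behind the stop on the ramp.
- ball2_center (a point): Centre of a waxed dark wooden ball foot, 36 mm diameter, about 18 g; number 3 in the row waiting behind the stop on the ramp.
- wax_jar: Bystander, not to be moved: closed jar 48 mm wide, about 58 mm tall, standing on the stand's base board left of the ramp. Origin at its underside.
- offcut: Bystander, not to be moved: wood offcut 50 x 35 x 60 mm on the base board right of the ramp. Origin at its underside.
- pull: Bystander, not to be moved: turned dark wooden drawer pull 26 mm wide, 36 mm tall, standing on the base board in front of the gate, between the pads and well below them. Origin at its underside.
- screwdriver: Bystander, not to be moved: screwdriver lying at the left. Origin at its underside.
- brush: Bystander, not to be moved: flat paint brush about 150 mm long lying on the base board, right of the offcut. Origin at its underside.
- hammer: Bystander, not to be moved: hammer lying far right. Origin at its underside.
- bottle: Bystander, not to be moved: white bottle with blue cap, 68 mm wide, 190 mm tall, standing far left. Origin at its underside.
- clamp: Bystander, not to be moved: steel C-clamp lying at the right, about 130 x 90 mm, 20 mm high. Origin at its underside.

How it is judged (in metres and radians):
On the way, in this order (a step that is already met when the one before it is completed fails the run):
1. the gate is tipped over to its other side while the three balls still wait behind the stop (((value of joint gate above 0.26 rad and distance of gate_pad_left from where it was at the start of the episode above 0.025 m) or (value of joint gate below -0.26 rad and distance of gate_pad_left from where it was at the start of the episode above 0.025 m)) and x of each of ball0_center, ball1_center, ball2_center in the frame of sorter above 0.066 m and z of each of ball0_center, ball1_center, ball2_center in the frame of sorter above 0.115 m and value of joint stop between -0.02 and 0.02 m), for 0.2 s.
2. the stop is pushed aside ((value of joint stop above 0.03 m or value of joint stop below -0.03 m)), for 0.1 s.
At the end, for the whole second after the job is handed in: The gate lies against its stop on the side opposite to its start (within about 0.04 rad), the stop slide stands at least 30 mm to one side, and the three balls lie at rest (under 30 mm/s) inside the rack on the gate's new low side ((value of joint stop above 0.03 m or value of joint stop below -0.03 m) and (((value of joint gate above 0.26 rad and distance of gate_pad_left from where it was at the start of the episode above 0.025 m) and (y of ball0_center in the frame of sorter between 0.115 and 0.245 m and x of ball0_center in the frame of sorter between -0.025 and 0.025 m and z of ball0_center in the frame of sorter between 0.04 and 0.105 m) and (y of ball1_center in the frame of sorter between 0.115 and 0.245 m and x of ball1_center in the frame of sorter between -0.025 and 0.025 m and z of ball1_center in the frame of sorter between 0.04 and 0.105 m) and (y of ball2_center in the frame of sorter between 0.115 and 0.245 m and x of ball2_center in the frame of sorter between -0.025 and 0.025 m and z of ball2_center in the frame of sorter between 0.04 and 0.105 m)) or ((value of joint gate below -0.26 rad and distance of gate_pad_left from where it was at the start of the episode above 0.025 m) and (y of ball0_center in the frame of sorter between -0.245 and -0.115 m and x of ball0_center in the frame of sorter between -0.025 and 0.025 m and z of ball0_center in the frame of sorter between 0.04 and 0.105 m) and (y of ball1_center in the frame of sorter between -0.245 and -0.115 m and x of ball1_center in the frame of sorter between -0.025 and 0.025 m and z of ball1_center in the frame of sorter between 0.04 and 0.105 m) and (y of ball2_center in the frame of sorter between -0.245 and -0.115 m and x of ball2_center in the frame of sorter between -0.025 and 0.025 m and z of ball2_center in the frame of sorter between 0.04 and 0.105 m))) and linear speed of each of ball0, ball1, ball2 below 0.03 m/s); the robot touches nothing.
It fails at once if a ball is touched by the robot (contact force between any of the arm, the fingers and ball0 above 0.3 N or contact force between any of the arm, the fingers and ball1 above 0.3 N or contact force between any of the arm, the fingers and ball2 above 0.3 N).
It fails at once if a ball is lifted (z of any of ball0_center, ball1_center, ball2_center in the frame of sorter above 0.18 m).
It fails at once if a ball leaves the sorting stand (z of any of ball0_center, ball1_center, ball2_center in the frame of sorter below 0.03 m).
It fails at once if a bystander is moved by more than 30 mm or toppled (distance of any of wax_jar, offcut, pull, screwdriver, brush, hammer, bottle, clamp from where it was at the start of the episode above 0.03 m or angle between any of wax_jar, offcut, pull, screwdriver, brush, hammer, bottle, clamp's own z axis and vertical above 0.35 rad).
It also fails if it takes over 42 s, if anything falls off the work surface, if the arm or the gripper's body presses on something with over 40 N, if the wrist force passes 120 N, or if a joint passes its speed limit or range.

ROBOT

A 6-joint arm with a two-finger parallel gripper is mounted at the origin on the work surface. World frame = base frame: x ahead of the robot, y to its left, z up, the work surface at z = 0. Lengths are in m, angles in degrees, forces in N, time in s.
With the tool pointing down it reaches from about 0.15 to 0.775 m from the base axis. Payload 6.1 kg.
Tool frame: the origin (TCP) lies at the very end of the fingers, on their centre line; the grasp point (between the pads) lies 19 mm behind it; z points along the fingers, y is the line along which they close (so a half turn about z gives the same grasp; the last joint's range is limited). The gripper opens to 85 mm and grips with 20 to 120 N. Pads are 22 mm wide; open, the fingers measure 114 mm over their backs; the gripper's body (76 mm by 85 mm) begins 54 mm behind the grasp point. The pads swing forward as they close: fully open they stand 13 mm farther back than shut.
Start: joints at [-70.76, 7.208, -2.269, 80.523, 0, 90], TCP at [0.173, -0.496, 0.231] pointing down, gripper open.
Joint ranges: [-155.77, 155.77], [-54.66, 111.73], [-72.52, 77.12], [-102.08, 115.82], [-83.92, 84.16], [-180, 180]. Speed limits (degrees/s): [136.94, 136.94, 172.46, 180, 180, 180].

INTERFACE

Orientations are given as a 3x3 rotation matrix whose columns are the frame's x, y, z axes.
In Python, from bench import ctrl, cams, search_frame, regions_of, mark_of gives the robot as it stands.
- The arm moves only by the tool step_arm, never from a script. Its argument "steps" is a list that holds one entry, the list of rows, each a list of 5 numbers: the opening, from 0 (shut) to 1 (fully open), then the shift along the world's x, y, z in units of 0.3 m (1.0 is 0.3 m), then the turn about the world's z in units of pi/2 rad (1.0 is pi/2 rad). In form: [[[grip, dx, dy, dz, turn], ...]]. A call has 1 to 5 rows; each row is the pose to reach, as a shift and turn from the pose commanded when the call began; what a row does not reach only later rows make up. A row lasts 1/8 s, in which the tool goes at most 62.5 mm and 10.7 degrees, less where a joint would pass 70% of its speed; a pose out of reach is approached as far as the arm can. A call with a number of a shift or a turn outside -1 to 1 is refused whole. A call with a gripper value outside its range is refused whole. The fingers move at their own pace and stop on an object; the grip force is fixed at half the most. Time passes only in rows, so rows that repeat a pose let the fingers close. It gives the time, the measured TCP pose, the force, the opening and the grip force at its end, in the units of the state.
- ctrl.state(): the state, without advancing time (a new reading comes with each control period).
- cams.snapshot(name): name is "scene" or "top" or "wrist"; returns a dict with "color" (420x560x3 uint8, blue, green, red), "fx", "fy", "cx", "cy" (pixels), "world_from_camera" (4x4, takes a point from camera to world coordinates). Camera axes: x right, y down, z forward; pixel columns grow to the right and rows downward; lengths in m; the calibration is good to about 2 mm. A picture is of the moment at which its call begins. There is no depth.
- ctrl.sign_off(): hands the job in; it is judged then, once.
Trained networks look in a picture, given as the dict that the camera call returned (one of the last four; its "shot" number tells which), for a name from the list of things; names that differ only in an ending like _2 or _b are one class to them, and where a whole thing is asked for, a point or a joint stands for the part that bears it (a point fixed in the world has none). Each returns a list of dicts, best first, with "p" (0 to 1); they miss things now and then, are a little off and sometimes report something else, mostly with a low value. They report only what shows in the picture. A call takes as long as a camera call.
- search_frame(picture, label): "box" ([centre column, centre row, width, height] in pixels, round what is visible of it).
- regions_of(picture, label): "mask" (420x560 bool, what is visible of it) and "box" ([centre column, centre row, width, height] in pixels, round what is visible of it).
- mark_of(picture, label): "point" ([column, row] in pixels: a listed point, or the origin of a listed thing).
The state is a dict: "clock": time; "joints": joint angles; "qvel": joint speeds; "joint_torque": joint torques, N m; "tool_pos": TCP position; "orientation": TCP orientation; "wrist_force": force on the tool from outside, world axes, zero at the start; "ft_torque": the same for the moment, N m; "grip_width": finger opening in m; "gripper_force": force on a finger pad.
Only numpy, scipy, OpenCV 4.12 (cv2) and the standard library are available. Lean on these libraries where they do the work, as an engineer would, in place of code of your own. Each camera call takes 0.05 s, during which the arm holds its last target. There are 200 camera calls.

## Working session

There is one attempt and no reset: what is moved stays moved. The work goes in short steps, Python scripts to look and compute and a tool call to move; the robot and the scene stay as the last step left them, time stands still between calls to the robot, and variables do not carry over. Pictures are saved under pics/ and viewed, at most 10 in all, crops included, and the job is handed in when it is done.

Besides the shell and the picture viewer there is one more tool, called after "Call:" as name(argument=value, ...) on one line, values as JSON. step_arm: Moves the arm, as the interface text tells. Its arguments: {"type":"object","properties":{"steps":{"type":"array","items":{"type":"array","items":{"type":"array","items":{"type":"number"}}}}},"required":["steps"]}

```bash
mkdir -p pics; cat > h.py <<'E'
import numpy as np, cv2
from scipy.optimize import least_squares
from bench import ctrl,cams,search_frame,regions_of,mark_of
def proj(s,P):
    T=np.linalg.inv(s["world_from_camera"]); c=T[:3,:3]@np.asarray(P)+T[:3,3]
    return np.array([s["fx"]*c[0]/c[2]+s["cx"],s["fy"]*c[1]/c[2]+s["cy"]])
def onz(s,uv,z):
    T=np.array(s["world_from_camera"]); d=T[:3,:3]@[(uv[0]-s["cx"])/s["fx"],(uv[1]-s["cy"])/s["fy"],1]
    return T[:3,3]+d*(z-T[2,3])/d[2]
E
python3 - <<'E'
from h import *
S={n:cams.snapshot(n) for n in("scene","top")}
ims=[S[n]["color"] for n in S]
for n in S: cv2.imwrite(f"pics/{n}0.png",S[n]["color"])
obs=[]
for n in S:
    for l in["sorter","ramp_mouth","rack_left","rack_right","gate_pad_left","gate_pad_right","stop_knob","ball0_center"]:
        r=mark_of(S[n],l)
        if r:
            print(n,l,[(np.round(q["point"],1),round(q["p"],2)) for q in r[:2]])
            obs.append((n,l,r[0]["point"],r[0]["p"]))
best=None
for sg in(1,-1):
    zl,zr=(.077,.121) if sg>0 else (.121,.077)
    M=dict(sorter=(0,0,0),ramp_mouth=(.032,0,.103),rack_left=(0,.1715,.058),rack_right=(0,-.1715,.058),gate_pad_left=(-.052,.074,zl),gate_pad_right=(-.052,-.074,zr),stop_knob=(.062,0,.203))
    def f(p):
        c,s=np.cos(p[2]),np.sin(p[2]);o=[]
        for n,l,uv,w in obs:
            if l in M and w>.3:
                x,y,z=M[l];o+=list(proj(S[n],(p[0]+c*x-s*y,p[1]+s*x+c*y,z))-uv)
        return o
    r=least_squares(f,[.5,0,0],loss="soft_l1",f_scale=2)
    print(sg,r.cost,r.x,np.round(r.fun,1) if 0 else np.round(f(r.x),1))
E
```

```text
scene sorter [(array([303.4, 258.4]), 0.67)]
scene ramp_mouth [(array([304.1, 245.1]), 0.7)]
scene rack_left [(array([354.3, 257.1]), 0.77), (array([394. , 316.8]), 0.73)]
scene rack_right [(array([259.5, 236.9]), 0.76), (array([320.9, 292.9]), 0.49)]
scene gate_pad_left [(array([334.9, 240. ]), 0.91)]
scene gate_pad_right [(array([290.8, 218.9]), 0.64)]
scene stop_knob [(array([293.5, 220.8]), 0.63), (array([303.8, 224.4]), 0.62)]
scene ball0_center [(array([259.7, 237.6]), 0.72), (array([336.4, 238.3]), 0.72)]
top sorter [(array([245.4, 210.6]), 0.75)]
top ramp_mouth [(array([241.4, 201.3]), 0.74)]
top rack_left [(array([202.1, 225.9]), 0.88), (array([249.5, 210.1]), 0.58)]
top rack_right [(array([297.9, 193.3]), 0.87)]
top gate_pad_left [(array([233.5, 233. ]), 0.77)]
top gate_pad_right [(array([278.4, 214. ]), 0.74), (array([237.5, 186.7]), 0.38)]
top stop_knob [(array([234. , 185.5]), 0.61), (array([274. , 159.8]), 0.56)]
top ball0_center [(array([240.5, 180.6]), 0.49)]
1 59.5328463020073 [0.58226721 0.0976154  0.35613801] [ 2.   1.4 -0.1 -2.6  1.2  1.7  0.6 -0.7 -3.7 -1.3  0.3  0.7  9.1  2.5
  5.4 -0.3  4.1 -2.2 -0.4  0.8 -0.6 -1.5  0.2 -1.9 -2.9  1.1  5.7  1.3]
-1 95.05643224030626 [0.5820475  0.09683899 0.35648167] [  1.8   1.2  -0.3  -2.7   1.    1.6   0.5  -0.8  -2.8 -11.5  -0.1  10.5
   8.9   2.4   5.6  -0.2   4.3  -2.1  -0.1   0.9  -0.4  -1.4  -1.   -2.
  -2.6   1.9   5.9   1.3]
```

```bash
python3 - <<'E'
import cv2,numpy as np
a=cv2.imread("pics/scene0.png")[170:320,200:400];b=cv2.imread("pics/top0.png")[110:260,150:350]
cv2.imwrite("pics/c0.png",np.vstack([cv2.resize(x,None,fx=3.9,fy=2*1,interpolation=2) if 0 else cv2.resize(x,(400*1,300),interpolation=2) for x in(a,b)]))
E
```

```text
(no output)
```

View pics/c0.png

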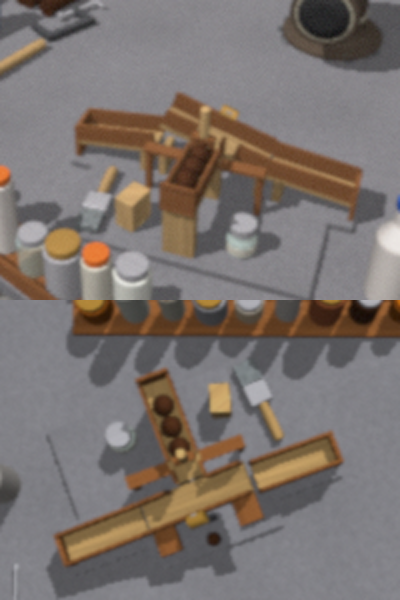

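View pics/scene0.png

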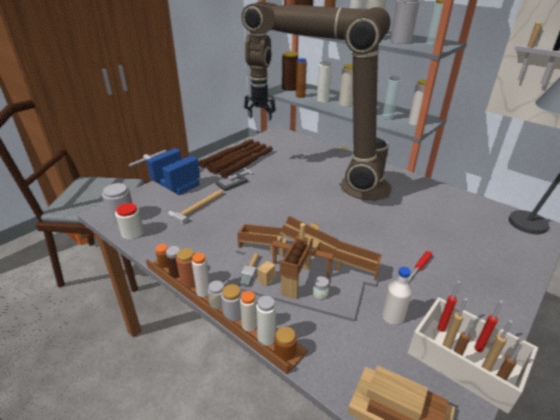

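```bash
python3 - <<'E'
from h import *
s=ctrl.state();print(s["clock"],s["tool_pos"],np.round(s["orientation"],3),s["grip_width"])
E
```

```text
0.9 [ 0.1729916  -0.49566063  0.23130577] [[ 0.944  0.33   0.   ]
 [ 0.33  -0.944 -0.   ]
 [ 0.     0.    -1.   ]] 0.08520166819953671
```

Call:
step_arm(steps=[[[0,0.1,0.12,0.3,0],[0,0.2,0.28,0.3,0],[0,0.3,0.44,0.3,0],[0,0.42,0.6,0.3,0],[0,0.54,0.76,0.3,0]]])

```text
clock: 1.52
tool_pos: [0.3314, -0.2719, 0.3217]
orientation: [[0.944, 0.329, 0.001], [0.329, -0.944, -0.001], [0.001, 0.001, -1.0]]
wrist_force: [0.5, -1.1, 0.5]
grip_width: -0.0002
gripper_force: 0.0
```

Call:
step_arm(steps=[[[0,0.12,0.16,0,0],[0,0.26,0.32,0,0],[0,0.4,0.5,0,0],[0,0.5,0.7,0,0],[0,0.55,0.8,0,0]]])

```text
clock: 2.15
tool_pos: [0.4966, -0.0311, 0.3211]
orientation: [[0.944, 0.331, 0.0], [0.331, -0.944, 0.0], [0.0, -0.0, -1.0]]
wrist_force: [0.2, 0.9, 0.1]
grip_width: -0.0002
gripper_force: 0.0
```

Call:
step_arm(steps=[[[0,0.1,0.08,0,0],[0,0.1,0.08,0,0],[0,0.1,0.08,0,0]]])

```text
clock: 2.52
tool_pos: [0.5253, -0.0097, 0.3211]
orientation: [[0.944, 0.33, -0.001], [0.33, -0.944, -0.0], [-0.001, -0.0, -1.0]]
wrist_force: [0.2, 0.4, 0.1]
grip_width: 0.0001
gripper_force: 0.0
```

```bash
python3 - <<'E'
from h import *
s=ctrl.state();print(s["clock"],s["tool_pos"],s["grip_width"])
w=cams.snapshot("wrist");im=w["color"].copy()
p=[.5823,.0976,.356];c,q=np.cos(p[2]),np.sin(p[2])
for l,(x,y,z) in dict(rl=(0,.1715,.058),rr=(0,-.1715,.058),pl=(-.052,.074,.077),pr=(-.052,-.074,.121),k=(.062,0,.203)).items():
    uv=proj(w,(p[0]+c*x-q*y,p[1]+q*x+c*y,z));print(l,uv)
    if abs(uv).max()<5000: cv2.drawMarker(im,tuple(int(v) for v in uv),(0,255,0),0,14,1)
for l in["gate_pad_right","stop_knob","gate_pad_left"]: print(l,[(np.round(r["point"],1),round(r["p"],2)) for r in mark_of(w,l)[:2]])
cv2.imwrite("pics/w1.png",im)
E
```

```text
2.525 [ 0.52530695 -0.00967735  0.32114119] 6.256375102656085e-05
rl [ 91.08660541 110.16586632]
rr [349.74665195 104.85647325]
pl [164.0265388  149.80585315]
pr [275.83887233 150.78906827]
k [175.11915167  15.29594558]
gate_pad_right [(array([272.4, 150.5]), 0.67)]
stop_knob [(array([176.4,  16.4]), 0.83)]
gate_pad_left [(array([159.3, 147.7]), 0.75)]
```

View pics/w1.png

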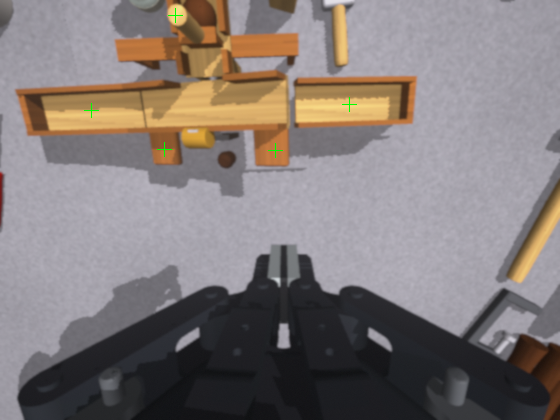

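Call:
step_arm(steps=[[[0,0.1,0.065,-0.15,0],[0,0.1,0.065,-0.3,0],[0,0.1,0.065,-0.45,0],[0,0.1,0.065,-0.55,0],[0,0.1,0.065,-0.6,0]]])

```text
clock: 3.35
tool_pos: [0.5545, 0.0094, 0.1399]
orientation: [[0.944, 0.329, -0.002], [0.329, -0.944, -0.0], [-0.002, -0.001, -1.0]]
wrist_force: [0.0, 0.8, 1.4]
grip_width: 0.0
gripper_force: 0.0
```

Call:
step_arm(steps=[[[0,0,0,-0.05,0],[0,0,0,-0.1,0],[0,0,0,-0.14,0],[0,0,0,-0.17,0],[0,0,0,-0.19,0]]])

```text
clock: 3.98
tool_pos: [0.5556, 0.0101, 0.0838]
orientation: [[0.944, 0.33, -0.0], [0.33, -0.944, 0.0], [-0.0, -0.0, -1.0]]
wrist_force: [-0.3, 0.2, -0.2]
grip_width: 0.0001
gripper_force: 0.0
```

Call:
step_arm(steps=[[[0,0,0,0,0],[0,0,0,0,0]]])

```text
clock: 4.22
tool_pos: [0.5559, 0.0101, 0.0847]
orientation: [[0.944, 0.33, 0.001], [0.33, -0.944, 0.0], [0.001, 0.0, -1.0]]
wrist_force: [-0.5, 0.6, -0.6]
grip_width: 0.0
gripper_force: 0.0
```

Call:
step_arm(steps=[[[0,0,0,0.15,0],[0,0,0,0.3,0],[0,0,0,0.45,0],[0,0,0,0.6,0],[0,0,0,0.65,0]]])

```text
clock: 4.85
tool_pos: [0.5566, 0.0101, 0.2829]
orientation: [[0.944, 0.33, 0.005], [0.33, -0.944, 0.0], [0.005, 0.002, -1.0]]
wrist_force: [0.5, 0.7, -0.9]
grip_width: -0.0004
gripper_force: 0.0
```

```bash
python3 - <<'E'
from h import *
w=cams.snapshot("wrist");t=cams.snapshot("scene")
print(ctrl.state()["tool_pos"])
p=[.5823,.0976,.356];c,q=np.cos(p[2]),np.sin(p[2])
P=lambda s,x,y,z:np.round(proj(s,(p[0]+c*x-q*y,p[1]+q*x+c*y,z)),1)
for s in(w,t):
  print("knob",P(s,.062,0,.203),"pl up/down",P(s,-.052,.074,.121),P(s,-.052,.074,.077),"pr",P(s,-.052,-.074,.121),P(s,-.052,-.074,.077))
  for l in["gate_pad_right","gate_pad_left","stop_knob"]: print(l,[(np.round(r["point"],1),round(r["p"],2)) for r in mark_of(s,l)[:2]])
a=cv2.resize(t["color"][190:300,210:400],(570,330),interpolation=2)
b=cv2.resize(w["color"],(360,270))
b=cv2.copyMakeBorder(b,0,0,0,210,0)
cv2.imwrite("pics/c2.png",np.vstack([a,b]))
E
```

```text
[0.55643104 0.01006708 0.28098145]
knob [173.   56.5] pl up/down [145.3 191.8] [161.6 183.7] pr [282.7 189.2] [282.7 181.3]
gate_pad_right [(array([281.9, 178.1]), 0.75)]
gate_pad_left [(array([153.5, 188.7]), 0.7)]
stop_knob [(array([175.8,  58.4]), 0.83), (array([146.2,  14.8]), 0.28)]
knob [302.5 223.3] pl up/down [332.2 228.6] [331.2 238.7] pr [291.1 219.6] [290.8 229.5]
gate_pad_right [(array([288.6, 228. ]), 0.63), (array([301.3, 221. ]), 0.15)]
gate_pad_left [(array([334.2, 229. ]), 0.84), (array([247.3, 271.1]), 0.74)]
stop_knob [(array([300.8, 224.8]), 0.65), (array([250. , 269.5]), 0.3)]
```

View pics/c2.png

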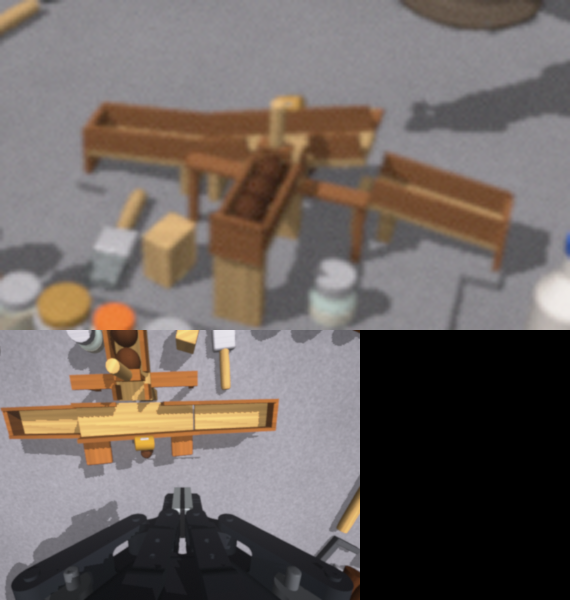

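Call:
step_arm(steps=[[[0,0.17,0.11,0,0],[0,0.34,0.217,0,0],[0,0.34,0.217,-0.1,0],[0,0.34,0.217,-0.22,0],[0,0.34,0.217,-0.33,0]]])

```text
clock: 5.88
tool_pos: [0.6573, 0.0753, 0.1775]
orientation: [[0.944, 0.33, -0.002], [0.33, -0.944, -0.0], [-0.002, -0.001, -1.0]]
wrist_force: [0.8, -0.6, 0.1]
grip_width: -0.0001
gripper_force: 0.0
```

Call:
step_arm(steps=[[[0,0,0,0,0],[0,0,0,0,0]]])

```text
clock: 6.12
tool_pos: [0.6579, 0.0751, 0.1813]
orientation: [[0.944, 0.329, 0.001], [0.329, -0.944, 0.0], [0.001, 0.0, -1.0]]
wrist_force: [-0.1, 0.4, 0.4]
grip_width: -0.0001
gripper_force: 0.0
```

```bash
python3 - <<'E'
from h import *
w=cams.snapshot("wrist");t=cams.snapshot("scene")
s=ctrl.state();print(s["tool_pos"],s["wrist_force"])
print(proj(w,(.641,.117,.203)),[(r["point"],r["p"]) for r in mark_of(w,"stop_knob")[:2]])
a=cv2.resize(t["color"][190:300,210:400],(456,264),interpolation=2)
b=cv2.copyMakeBorder(cv2.resize(w["color"],(448,336)),0,0,0,8,0)
cv2.imwrite("pics/c3.png",np.vstack([a,b]))
E
```

```text
[0.65844669 0.07516534 0.18223335] [ 0.43789952 -0.37569971 -0.19527239]
[185.07706818 283.32313509] [([182.6, 283.2], 0.9)]
```

View pics/c3.png

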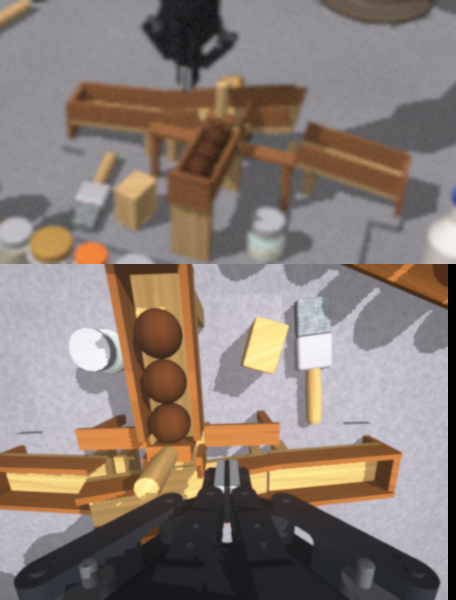

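Call:
step_arm(steps=[[[0,-0.014,0.037,0,0],[0,-0.028,0.075,0,0],[0,-0.042,0.112,0,0],[0,-0.056,0.15,0,0],[0,-0.07,0.187,0,0]]])

```text
clock: 6.9
tool_pos: [0.6363, 0.1321, 0.1804]
orientation: [[0.944, 0.33, 0.0], [0.33, -0.944, -0.0], [0.0, 0.0, -1.0]]
wrist_force: [0.9, -1.7, 0.7]
grip_width: 0.0001
gripper_force: 0.8
```

Call:
step_arm(steps=[[[0,-0.006,0.016,0,0],[0,-0.012,0.031,0,0]]])

```text
clock: 7.15
tool_pos: [0.633, 0.1409, 0.1803]
orientation: [[0.944, 0.33, 0.0], [0.33, -0.944, -0.0], [0.0, 0.0, -1.0]]
wrist_force: [0.6, -1.2, 1.2]
grip_width: 0.0003
gripper_force: 0.7
```

```bash
python3 - <<'E'
from h import *
w=cams.snapshot("wrist")
s=ctrl.state();print(s["tool_pos"],s["wrist_force"])
for d in (0,.03,.046): print(d,proj(w,(.640-.349*d,.117+.937*d,.203)))
print([(r["point"],r["p"]) for r in mark_of(w,"stop_knob")[:2]])
cv2.imwrite("pics/w4.png",w["color"])
E
```

```text
[0.63282453 0.14127914 0.18025428] [-0.06117912  0.11559862  0.81412242]
0 [333.75371661 282.88710439]
0.03 [269.64647707 284.02571164]
0.046 [235.51961583 284.63183806]
[([238.8, 287.4], 0.68)]
```

View pics/w4.png

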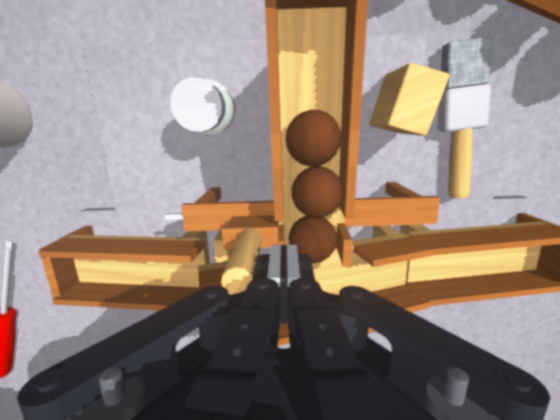

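Call:
step_arm(steps=[[[0,0.005,-0.014,0.02,0],[0,0.007,-0.02,0.15,0],[0,0.007,-0.02,0.3,0],[0,-0.1,-0.1,0.4,0],[0,-0.2,-0.2,0.4,0]]])

```text
clock: 7.88
tool_pos: [0.5736, 0.0801, 0.3032]
orientation: [[0.944, 0.33, 0.005], [0.33, -0.944, 0.001], [0.005, 0.001, -1.0]]
wrist_force: [-0.6, -0.9, 0.0]
grip_width: -0.0
gripper_force: 0.0
```

Call:
step_arm(steps=[[[0,-0.1,0,0,0],[0,-0.1,0,0,0],[0,-0.1,0,0,0],[0,-0.1,0,0,0],[0,-0.1,0,0,0]]])

```text
clock: 8.5
tool_pos: [0.5436, 0.0807, 0.2997]
orientation: [[0.944, 0.33, -0.001], [0.33, -0.944, -0.0], [-0.001, -0.0, -1.0]]
wrist_force: [-0.3, 0.1, -0.3]
grip_width: -0.0002
gripper_force: 0.0
```

Call:
step_arm(steps=[[[0,0,0,0,0],[0,0,0,0,0],[0,0,0,0,0],[0,0,0,0,0],[0,0,0,0,0]]])

```text
clock: 9.12
tool_pos: [0.543, 0.0805, 0.3003]
orientation: [[0.944, 0.329, 0.0], [0.329, -0.944, 0.0], [0.0, 0.0, -1.0]]
wrist_force: [0.5, -0.8, -0.4]
grip_width: -0.0003
gripper_force: 0.0
```

Call:
step_arm(steps=[[[0,0,0,0,0],[0,0,0,0,0],[0,0,0,0,0],[0,0,0,0,0],[0,0,0,0,0]]])

```text
clock: 9.75
tool_pos: [0.5431, 0.0805, 0.3003]
orientation: [[0.944, 0.33, 0.0], [0.33, -0.944, 0.0], [0.0, 0.0, -1.0]]
wrist_force: [-0.2, 0.3, -0.2]
grip_width: 0.0002
gripper_force: 0.0
```

```bash
python3 - <<'E'
from h import *
w=cams.snapshot("wrist");t=cams.snapshot("scene")
print(ctrl.state()["clock"])
a=cv2.resize(t["color"][190:300,210:400],(456,264),interpolation=2)
b=cv2.copyMakeBorder(cv2.resize(w["color"],(448,336)),0,0,0,8,0)
cv2.imwrite("pics/c5.png",np.vstack([a,b]))
E
```

```text
9.85
```

View pics/c5.png

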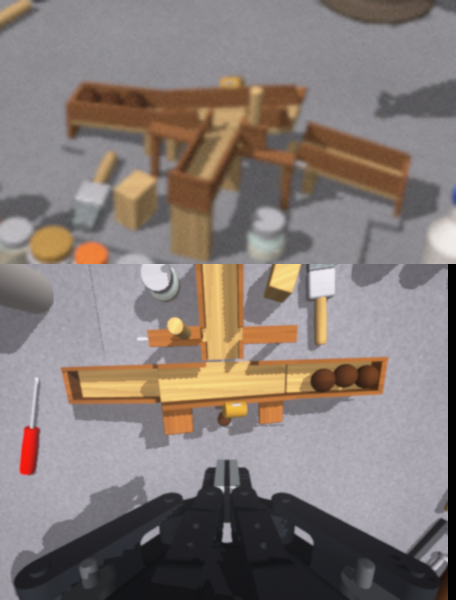

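Call:
step_arm(steps=[[[0,0,0,0,0],[0,0,0,0,0],[0,0,0,0,0],[0,0,0,0,0],[0,0,0,0,0]]])

```text
clock: 10.48
tool_pos: [0.5431, 0.0805, 0.3003]
orientation: [[0.944, 0.33, 0.0], [0.33, -0.944, -0.0], [0.0, 0.0, -1.0]]
wrist_force: [-0.0, 0.1, -0.3]
grip_width: -0.0002
gripper_force: 0.0
```

Call:
step_arm(steps=[[[0,0,0,0,0],[0,0,0,0,0],[0,0,0,0,0],[0,0,0,0,0],[0,0,0,0,0]]])

```text
clock: 11.1
tool_pos: [0.5431, 0.0806, 0.3003]
orientation: [[0.944, 0.33, 0.0], [0.33, -0.944, 0.0], [0.0, -0.0, -1.0]]
wrist_force: [1.2, -0.9, 0.6]
grip_width: -0.0002
gripper_force: 0.0
```

```bash
python3 -c "
from bench import ctrl
print(ctrl.sign_off())"
```

```text
the job is handed in; nothing more can be done
None
```

The gate is tipped right end down, the stop is pushed about 45 mm to the left, and the last picture shows all three balls in the right rack; I handed the job in at about 11 s, and no verdict came back.

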